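# Hold the third cell in the photometer's beam

## Task

Slide the amber glass plate upward out of the photometer's slot by its orange edge, keep it upright and stand it in the slot of the white stand, then let go of it. Then grip the selector knob, turn it clockwise three clicks from home to the third stop without running on to the fourth, and hold it there against its return spring: finish while still gripping it. Leave the bottle, cup and jar alone.

Things in the scene. Friction and masses are not known exactly. Their poses are not given: they have to be found in the camera images.
- photometer: Olive green instrument, a fixed box 160 (x) x 240 (y) x 70 mm high; origin at the centre of its underside, z up. Filter slot in its top centred at y = +65 mm, black dial with the selector knob at y = -55 mm. Its top is otherwise flat (a few keys 3 mm high).
- slot_mouth (a point): Centre of the filter slot's mouth, level with the photometer's top, 70 mm above the table. The slot is 8 mm (photometer's x) by 54 mm (y) and 45 mm deep. Axes as the photometer's.
- plate: Amber glass plate, 5 mm thick (its x), 50 mm wide (its y), 80 mm tall (its z), 35 to 70 g; its upper 30 mm are orange plastic, for gripping. Origin at the centre of its underside. At the start it stands upright and loose in the filter slot with its upper 35 mm above the photometer's top.
- plate_top (a point): Centre of the plate's top edge, 80 mm above its origin.
- stand: Fixed white stand on a blue foot, 60 (x) x 100 (y) x 50 mm high, with one slot in its top: 14 mm (x) by 60 mm (y), 42 mm deep, its floor 8 mm above the table. Origin at the centre of its underside. The plate stands in it with its thickness along the stand's x and about 38 mm sticking out; it may lean a little.
- stand_mouth (a point): Centre of the mouth of the stand's slot, 50 mm above the stand's origin.
- selector (a joint): Knob angle in rad, 0 at home, growing clockwise seen from above, up to 2.0. Clicks (stops) every 0.4 rad: third stop 1.2, fourth 1.6; a red dot on the dial marks home, white dots the four stops. A return spring of 0.05 to 0.06 N m turns it back home whenever it is let go; the clicks add a ripple of about 0.035 N m either way.
- knob_grip (a point): Grip point of the knob's grey bar, on the knob's axis, 110 mm above the table, 16 mm below the bar's top; turns with the knob. The bar is 44 mm long (this x), 14 thick (y), 44 tall, on a grey disc 44 mm across whose top is 82 mm above the table; a white line on its -x end is the pointer. At home its axes are the photometer's. Grip it across its thickness.
- bottle: Bystander: clear bottle with a green cap, diameter 60 mm, 170 mm high, origin under its centre.
- cup: Bystander: white plastic cup, rim diameter 66 mm, 65 mm high, origin under its centre.
- reagent_jar: Bystander: amber jar with a blue cap, diameter 56 mm, 60 mm high, origin under its centre.

How it is judged:
By the outcome, as a careful person would: the job done as asked, in the order asked, and still so for the second after the job is handed in, while the arm keeps its last pose, push and grip.
It also fails if it takes over 59 s, if anything falls off the work surface, if the arm or the gripper's body presses on something with over 40 N, if the wrist force passes 120 N, or if a joint passes its speed limit or range.

## Robot

A 6-joint arm with a two-finger parallel gripper is mounted at the origin on the work surface. World frame = base frame: x ahead of the robot, y to its left, z up, the work surface at z = 0. Lengths are in m, angles in rad, forces in N, time in s.
With the tool pointing down it reaches from about 0.275 to 0.85 m from the base axis. Payload 19 kg.
Tool frame: the origin (TCP) lies between the finger pads; the fingertips stand 19 mm ahead of it and the grasp point (between the pads) is the TCP; z points along the fingers, y is the direction in which the jaws open and shut (so a half turn about z gives the same grasp; the last joint's range is limited). The gripper opens to 85 mm and grips with 20 to 120 N. Pads are 22 mm wide; open, the fingers measure 114 mm over their backs; the gripper's body (76 mm by 85 mm) begins 54 mm behind the grasp point. The pads swing forward as they close: fully open they stand 13 mm farther back than shut.
Start: joints at [-1.432, 0.15, 1.437, -0, 1.554, -0.134], TCP at [0.155, -0.554, 0.25] pointing down, gripper open.
Joint ranges: [-2.8, 2.8], [-0.68, 2.1], [0.12, 2.68], [-1.39, 4.53], [0.16, 2.79], [-2.81, 2.81]. Speed limits (rad/s): [1.89, 1.89, 2.22, 3.01, 3.01, 3.01].

## Interface

Orientations are given as a rotation vector (axis times angle).
In Python, from bench import env gives the robot as it stands.
- The arm moves only by the shell command python3 -m creep 'ROWS'. ROWS is JSON, a list that holds one entry, the list of rows, each a list of 7 numbers: the shift along the tool's x, y, z in mm, then the turn, a rotation vector about the tool's x, y, z in rad, then the gripper command: -1 is fully open, 1 is shut, values between are in proportion. A call has 1 to 20 rows; each row shifts and turns the commanded pose from where the row before left it, along the tool's axes as they then stand; what a row does not reach is not made up. A row lasts 1/10 s, in which the tool goes at most 50 mm and 8.59 degrees, less where a joint would pass 70% of its speed; a pose out of reach is approached as far as the arm can. A call is refused whole if a number of a shift passes 50 or a number of a turn 0.15, either way. A call with a gripper value outside its range is refused whole. The fingers move at their own pace and stop on an object; the grip force is fixed at half the most. Time passes only in rows, so rows that do not move let the fingers close. It gives the time, the measured TCP pose, the force and the opening at its end, in the units of the state.
- env.get_state(): the state, without advancing time (a new reading comes with each control period).
- env.grab_frame(name): name is "scene" or "side" or "wrist"; returns the picture (420x560x3 uint8, red, green, blue); there is no depth.
- env.calibration(name): a dict with "mtx" (3x3 intrinsics, pixels), "position" and "rotation" of the camera in the world; the wrist camera has in their place "T_tool_cam" (4x4, takes a point from camera to tool coordinates, whose origin is the TCP and whose axes are the flange's). Camera axes: x right, y down, z forward; pixel columns grow to the right and rows downward; lengths in m; the calibration is good to about 2 mm. A picture is of the moment at which its call begins: read the wrist's pose just before it. calibration takes no time and is no camera call.
- env.finish_job(): hands the job in, once; it reports no verdict.
The state is a dict: "time": time; "joints": joint angles; "joint_vel": joint speeds; "joint_torque": joint torques, N m; "position": TCP position; "tcp_rot": TCP orientation; "contact_force": force on the tool from outside, world axes, zero at the start; "moment": the same for the moment, N m; "finger_gap": opening from 0.0 (shut) to 1.0 (fully open).
Only numpy, scipy, OpenCV 4.12 (cv2) and the standard library are available. Lean on these libraries where they do the work, as an engineer would, in place of code of your own. Each camera call takes 0.05 s, during which the arm holds its last target.

## Working session

There is one attempt and no reset: what is moved stays moved. The work goes in short steps, Python scripts to look and compute and a shell command to move; the robot and the scene stay as the last step left them, time stands still between calls to the robot, and variables do not carry over. Pictures are saved under pics/ and viewed, and the job is handed in when it is done.

```bash
ls; mkdir -p pics
python3 - <<'E'
from bench import env
import cv2,numpy as np
s=env.get_state();print(s)
for n in ["scene","side","wrist"]:
    im=env.grab_frame(n);cv2.imwrite(f"pics/{n}0.png",im[:,:,::-1]);print(n,env.calibration(n))
E
```

```text
pics
{'time': 0.0, 'joints': array([-1.43199800e+00,  1.50937077e-01,  1.43798726e+00,  2.12500908e-05,
        1.55377575e+00, -1.33982992e-01]), 'joint_vel': array([ 0.0013801 , -0.00085629,  0.00024677, -0.00187157,  0.00035313,
       -0.00152491]), 'joint_torque': array([ 3.34214092e-03, -7.13051176e+01, -5.70847499e+01, -1.54900374e-05,
        8.90876341e-03,  2.20811188e-06]), 'position': array([ 0.15487937, -0.55353617,  0.2497251 ]), 'tcp_rot': array([-3.11132021e+00, -4.27005491e-01, -2.91757679e-05]), 'contact_force': array([-0.26035688, -0.13384631, -0.17598763]), 'moment': array([ 0.00915356, -0.03712353,  0.01102337]), 'finger_gap': 1.0032186924149922}
scene {'mtx': array([[543.60800293,   0.        , 281.75157943],
       [  0.        , 543.60800293, 206.00833999],
       [  0.        ,   0.        ,   1.        ]]), 'position': array([ 1.21339864, -0.35348167,  0.83465419]), 'rotation': array([-2.1457826 , -1.25139755,  0.43846201])}
side {'mtx': array([[425.44157546,   0.        , 273.12402714],
       [  0.        , 425.44157546, 206.58790086],
       [  0.        ,   0.        ,   1.        ]]), 'position': array([0.32997344, 0.31451181, 0.66081262]), 'rotation': array([-1.05358883,  2.53610237, -0.87327504])}
wrist {'mtx': array([[316.07490509,   0.        , 276.67892949],
       [  0.        , 316.07490509, 207.24948497],
       [  0.        ,   0.        ,   1.        ]]), 'T_tool_cam': array([[-6.31454035e-06, -9.59870820e-01, -2.80442522e-01,
         7.15480378e-02],
       [ 9.99999656e-01,  2.26429742e-04, -7.97517574e-04,
         8.38832218e-04],
       [ 8.29014376e-04, -2.80442431e-01,  9.59870489e-01,
        -1.24291276e-01],
       [ 0.00000000e+00,  0.00000000e+00,  0.00000000e+00,
         1.00000000e+00]])}
```

View pics/scene0.png

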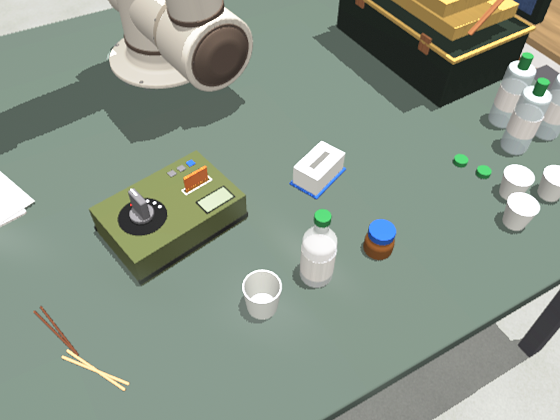

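View pics/side0.png

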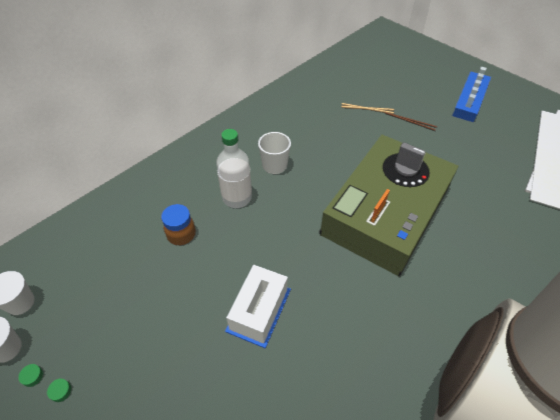

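View pics/wrist0.png

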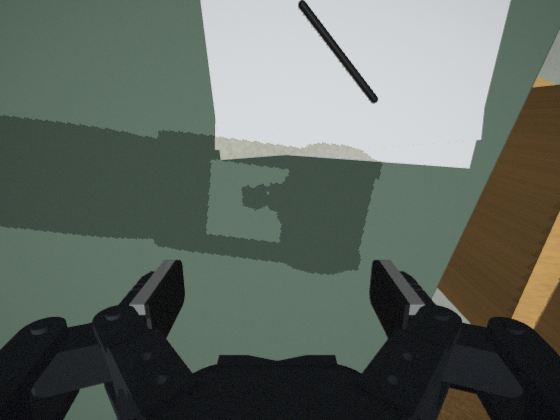

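The scene picture shows the photometer at about (170,215) with knob (140,207) and plate (196,180), the stand at (319,168), and bottle, cup and jar at (318,255), (262,295) and (380,240). I'll enlarge these areas next.

Run:
```python
import cv2
a=cv2.imread("pics/scene0.png");b=cv2.imread("pics/side0.png")
def crop(im,x0,y0,w,h,k,n): cv2.imwrite(n,cv2.resize(im[y0:y0+h,x0:x0+w],None,fx=k,fy=k,interpolation=cv2.INTER_CUBIC))
crop(a,80,130,280,150,2.85,"pics/sc_a.png")
crop(b,310,120,160,150,4,"pics/si_a.png")
crop(b,215,255,90,100,6,"pics/si_b.png")
crop(a,280,135,80,65,8,"pics/sc_b.png")
```

```text
(no output)
```

View pics/sc_a.png

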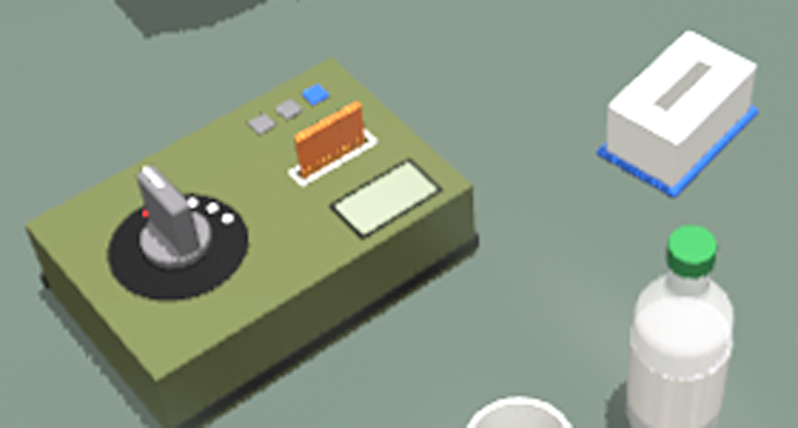

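View pics/si_a.png

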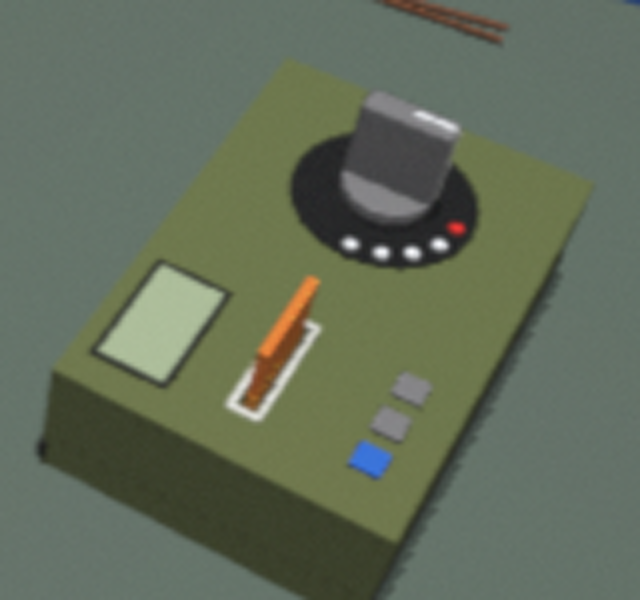

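View pics/si_b.png

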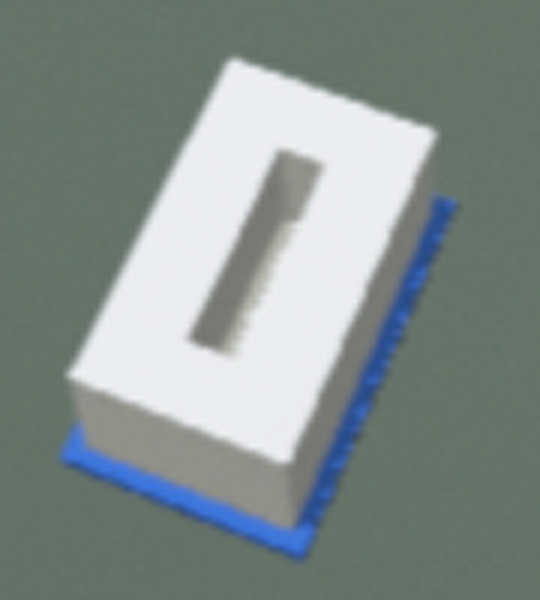

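View pics/sc_b.png

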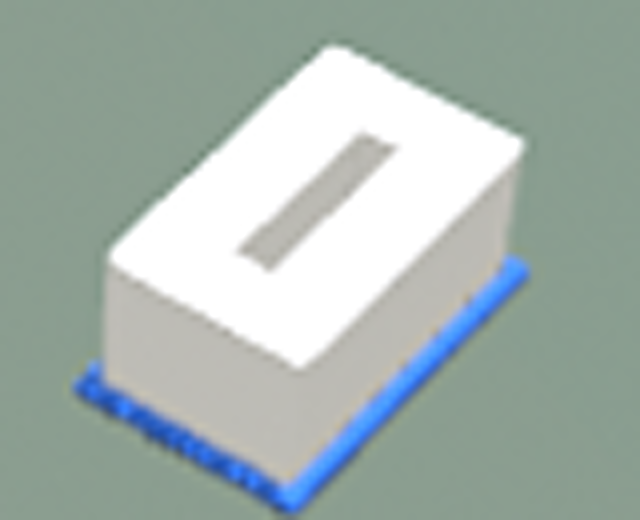

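```bash
cat > h.py <<'E'
import numpy as np,cv2
from scipy.spatial.transform import Rotation as R
from scipy.optimize import least_squares
from bench import env
def project(name,P,state=None):
    c=env.calibration(name)
    P=np.atleast_2d(P)
    if name=="wrist":
        T=c["T_tool_cam"]; Rt=R.from_rotvec(state["tcp_rot"]).as_matrix()
        Rc=Rt@T[:3,:3]; p=Rt@T[:3,3]+state["position"]
    else: Rc=R.from_rotvec(np.ravel(c["rotation"])).as_matrix() if np.size(c["rotation"])==3 else c["rotation"]; p=c["position"]
    q=(P-p)@Rc; q=q@c["mtx"].T
    return q[:,:2]/q[:,2:]
def w(p,L):
    c,s=np.cos(p[2]),np.sin(p[2]); L=np.atleast_2d(L)/1000.
    return np.c_[p[0]+c*L[:,0]-s*L[:,1],p[1]+s*L[:,0]+c*L[:,1],L[:,2]]
def fit(obs,p0):
    f=lambda p:np.concatenate([(project(n,w(p,L),st)-px).ravel() for n,L,px,st in obs])
    r=least_squares(f,p0,loss="soft_l1"); return r.x,f(r.x).reshape(-1,2)
E
cat > m1.py <<'E'
from h import *
A=lambda l,x,y,k:np.array(l)/k+[x,y]
pc=[(-80,-120,70),(-80,120,70),(80,120,70),(80,-120,70)]
sc=A([(28,228),(335,62),(473,185),(160,378)],80,130,2.85)
si=A([(592,185),(398,543),(55,370),(285,60)],310,120,4)
for o in ([("scene",pc,sc,None),("side",pc,si,None)],[("scene",pc,sc,None)],[("side",pc,si,None)]):
    p,r=fit(o,[.5,-.3,0]);print("phot",p.round(4),r.round(1).tolist())
    print(" slot",w(p,[(0,65,70)]).round(4)," knob",w(p,[(0,-55,110)]).round(4))
h=50
st=[(-30,-50,h),(30,-50,h),(30,50,h),(-30,50,h),(-7,-30,h),(7,-30,h),(7,30,h),(-7,30,h)]
sc=A([(108,255),(300,368),(525,142),(335,45),(237,250),(268,270),(398,148),(363,132)],280,135,8)
si=A([(437,132),(233,58),(70,377),(292,463),(325,162),(278,150),(190,340),(236,355)],215,255,6)
for o in ([("scene",st,sc,None),("side",st,si,None)],[("scene",st,sc,None)],[("side",st,si,None)]):
    p,r=fit(o,[.5,0,0]);print("stand",p.round(4),r.round(1).tolist())
E
python3 m1.py
```

```text
phot [ 0.5401 -0.1924  0.2008] [[-1.5, -2.3], [-1.8, -2.6], [-0.4, -0.9], [-1.3, 0.0], [-0.6, -0.4], [-1.9, 0.4], [-2.5, 0.2], [-1.2, -0.6]]
 slot [[ 0.5271 -0.1287  0.07  ]]  knob [[ 0.5511 -0.2463  0.11  ]]
phot [ 0.5442 -0.1915  0.2006] [[-0.3, -1.0], [-0.5, -1.5], [1.0, 0.3], [0.1, 1.5]]
 slot [[ 0.5312 -0.1278  0.07  ]]  knob [[ 0.5551 -0.2454  0.11  ]]
phot [ 0.5382 -0.1945  0.2036] [[0.7, -0.6], [0.1, 0.3], [-0.8, 0.3], [0.0, -0.6]]
 slot [[ 0.5251 -0.1308  0.07  ]]  knob [[ 0.5493 -0.2483  0.11  ]]
stand [0.5654 0.1236 0.4005] [[-1.5, -0.5], [-1.2, -1.3], [-2.0, -0.5], [-1.9, -0.5], [-2.7, -0.4], [-0.9, 0.2], [-0.6, -0.8], [-1.8, -1.7], [-1.2, -0.4], [-1.1, -0.2], [-0.8, -0.2], [-1.4, -0.1], [-0.4, 0.1], [-0.6, -0.9], [-1.5, -0.2], [-0.8, 0.6]]
stand [0.5685 0.1254 0.389 ] [[-0.1, -0.0], [0.1, -0.6], [-0.2, 0.3], [-0.1, 0.1], [-1.2, 0.2], [0.5, 0.8], [1.1, -0.0], [-0.1, -1.0]]
stand [0.5641 0.1227 0.4021] [[-0.3, -0.3], [-0.2, -0.1], [0.3, -0.0], [-0.3, 0.0], [0.5, 0.2], [0.3, -0.7], [-0.5, 0.0], [0.2, 0.8]]
```

```bash
cat >> h.py <<'E'
def yaw(s):
    t=R.from_rotvec(s["tcp_rot"]).as_matrix(); return np.arctan2(t[1,0],t[0,0]),t
def togo(xyz,ps):
    s=env.get_state(); y,t=yaw(s)
    d=np.array(xyz)-s["position"]
    dy=(ps-y+np.pi)%(2*np.pi)-np.pi
    c,sn=np.cos(ps),np.sin(ps); T=np.array([[c,sn,0],[sn,-c,0],[0,0,-1]])
    e=R.from_matrix(t.T@T).as_rotvec()
    print("t",round(s["time"],2),"pos",s["position"].round(4),"yaw",round(y,4),"j",s["joints"].round(2),"F",s["contact_force"].round(1),"M",s["moment"].round(2),"gap",round(s["finger_gap"],3))
    print("turn rotvec tool",e.round(4),"shift mm in current tool axes",(1000*t.T@d).round(1),"in target axes",(1000*T.T@d).round(1))
E
python3 - <<'E'
from h import *
togo([.527,-.129,.23],.2+np.pi/2)
# bystanders from ground points, scene
def ray(n,px,z):
    c=env.calibration(n);Rc=R.from_rotvec(np.ravel(c["rotation"])).as_matrix()
    d=Rc@np.linalg.inv(c["mtx"])@[*px,1];p=c["position"];return p+d*(z-p[2])/d[2]
print(ray("scene",(322,218),.17),ray("side",(231,137),.17))
print(ray("scene",(262,287),.065),ray("side",(275,145),.065))
print(ray("scene",(381,231),.06),ray("side",(177,216),.06))
E
```

```text
t 0.15 pos [ 0.1549 -0.5536  0.2498] yaw 0.2728 j [-1.43  0.15  1.44 -0.    1.55 -0.13] F [ 0.1 -0.6 -0.4] M [ 0.   -0.02 -0.02] gap 0.999
turn rotvec tool [-7.000e-04 -8.000e-04 -1.498e+00] shift mm in current tool axes [ 472.8 -308.6   20.2] in target axes [342.2 449.1  19.8]
[ 0.77918041 -0.01507079  0.17      ] [ 0.76373486 -0.00928346  0.17      ]
[ 0.78662443 -0.12814039  0.065     ] [ 0.77590799 -0.12543055  0.065     ]
[0.78497755 0.11824708 0.06      ] [0.77487321 0.12046033 0.06      ]
```

```bash
python3 -m creep '[[[0,0,0,0,0,-0.149,-1],[0,0,0,0,0,-0.15,-1],[0,0,0,0,0,-0.15,-1],[0,0,0,0,0,-0.15,-1],[0,0,0,0,0,-0.15,-1],[0,0,0,0,0,-0.15,-1],[0,0,0,0,0,-0.15,-1],[0,0,0,0,0,-0.15,-1],[0,0,0,0,0,-0.15,-1],[0,0,0,0,0,-0.15,-1]]]'; python3 -m creep '[[[20,25,1,0,0,0,-1],[20,25,1,0,0,0,-1],[20,25,1,0,0,0,-1],[20,25,1,0,0,0,-1],[20,25,1,0,0,0,-1],[20,25,1,0,0,0,-1],[20,25,1,0,0,0,-1],[20,25,1,0,0,0,-1],[20,25,1,0,0,0,-1],[20,25,1,0,0,0,-1],[20,25,1,0,0,0,-1],[20,25,1,0,0,0,-1],[20,25,1,0,0,0,-1],[20,25,1,0,0,0,-1],[20,25,1,0,0,0,-1],[20,25,1,0,0,0,-1],[10,25,1,0,0,0,-1],[10,24,1,0,0,0,-1],[0,0,0,0,0,0,-1],[0,0,0,0,0,0,-1]]]'
python3 - <<'E'
from h import *
togo([.527,-.129,.23],.2+np.pi/2)
cv2.imwrite("pics/w1.png",env.grab_frame("wrist")[:,:,::-1])
E
```

```text
time: 1.15
position: [0.1549, -0.5536, 0.25]
tcp_rot: [-1.98, -2.439, -0.001]
contact_force: [-0.6, 0.7, -0.8]
finger_gap: 1.002
time: 3.15
position: [0.5269, -0.1307, 0.2319]
tcp_rot: [-1.986, -2.433, 0.001]
contact_force: [0.3, 0.2, 0.6]
finger_gap: 1.002
t 3.15 pos [ 0.5269 -0.1307  0.2319] yaw 1.7728 j [-0.38  0.09  1.54 -0.    1.51 -0.59] F [0.3 0.2 0.6] M [ 0.   -0.01 -0.03] gap 1.002
turn rotvec tool [-0.0009 -0.0005  0.002 ] shift mm in current tool axes [1.6 0.4 1.9] in target axes [1.6 0.4 1.9]
```

View pics/w1.png

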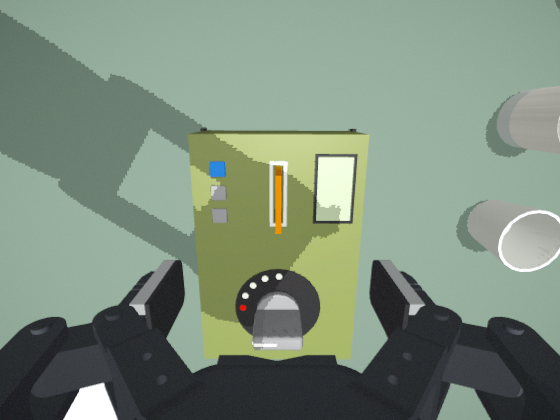

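The wrist view shows the slot frame around (278,194), the plate's orange top from about (278,175) to (278,234), and the knob at (278,320). I'll zoom in and fit them.

Run:
```python
import cv2
a=cv2.imread("pics/w1.png")
cv2.imwrite("pics/w1z.png",cv2.resize(a[120:360,180:380],None,fx=2.5,fy=2.5,interpolation=cv2.INTER_CUBIC))
cv2.imwrite("pics/w1y.png",cv2.resize(a[150:245,250:310],None,fx=6,fy=6,interpolation=cv2.INTER_CUBIC))
```

```text
(no output)
```

View pics/w1z.png

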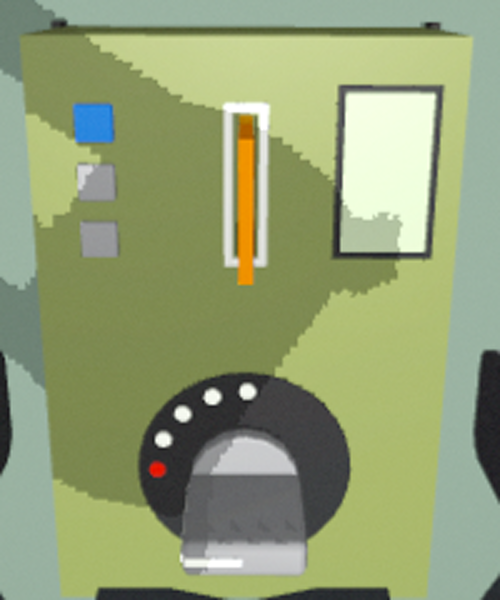

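View pics/w1y.png

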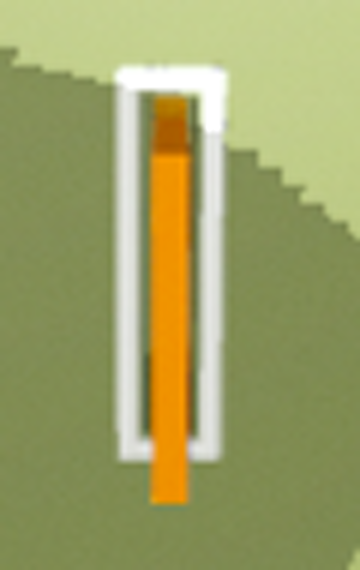

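Run:
```python
from h import *
s=env.get_state()
A=lambda l,x,y,k:np.array(l)/k+[x,y]
o=[("wrist",[(-2.5,25,115),(2.5,25,115),(2.5,-25,115),(-2.5,-25,115)],A([(152,153),(189,153),(187,503),(150,503)],250,150,6),s)]
p,r=fit(o,[.53,-.13,.2]);print("plate",p.round(4),r.round(1).tolist())
o=[("wrist",[(-80,120,70),(80,120,70),(-4,92,70),(4,92,70),(4,38,70),(-4,38,70)],np.r_[A([(22,38),(471,38)],180,120,2.5),A([(138,93),(202,93),(199,437),(142,437)],250,150,6)],s)]
p,r=fit(o,[.53,-.19,.2]);print("phot",p.round(4),r.round(1).tolist());print(w(p,[(0,65,70)]).round(4),w(p,[(0,-55,110)]).round(4))
togo([.527,-.129,.10],.202+np.pi/2)
```

```text
plate [ 0.5277 -0.1293  0.1973] [[-0.2, -1.0], [0.2, -1.0], [-0.0, 1.3], [0.0, 1.2]]
phot [ 0.5417 -0.1956  0.2012] [[-0.7, -0.4], [0.6, -0.4], [1.1, 0.9], [-0.8, 0.9], [-0.6, -0.3], [0.5, -0.3]]
[[ 0.5287 -0.1319  0.07  ]] [[ 0.5527 -0.2495  0.11  ]]
t 3.2 pos [ 0.5266 -0.1311  0.232 ] yaw 1.772 j [-0.39  0.09  1.54 -0.    1.51 -0.59] F [ 0.2 -0.3 -0.2] M [-0.02 -0.05  0.03] gap 1.002
turn rotvec tool [-0.0007 -0.0003 -0.0008] shift mm in current tool axes [  1.9   0.9 132. ] in target axes [  1.9   0.8 132. ]
```

Run:
```python
from h import *
s=env.get_state()
A=lambda l,x,y,k:np.array(l)/k+[x,y]
o=[("wrist",[(-2.5,25,105),(2.5,25,105),(2.5,-25,105),(-2.5,-25,105)],A([(152,153),(189,153),(187,503),(150,503)],250,150,6),s)]
p,r=fit(o,[.53,-.13,.2]);print("plate",p.round(4),r.round(1).tolist())
togo([p[0],p[1],.096],p[2]+np.pi/2)
```

```text
plate [ 0.5283 -0.1319  0.1972] [[-0.0, 0.1], [0.0, 0.1], [-0.1, -0.1], [0.1, -0.1]]
t 3.2 pos [ 0.5266 -0.1311  0.232 ] yaw 1.772 j [-0.39  0.09  1.54 -0.    1.51 -0.59] F [ 0.2 -0.3 -0.2] M [-0.02 -0.05  0.03] gap 1.002
turn rotvec tool [-0.0007 -0.0003  0.0041] shift mm in current tool axes [ -1.2   1.6 136. ] in target axes [ -1.2   1.5 136. ]
```

```bash
python3 -m creep '[[[-1,1.5,20,0,0,0.002,-1],[0,0,20,0,0,0,-1],[0,0,20,0,0,0,-1],[0,0,20,0,0,0,-1],[0,0,20,0,0,0,-1],[0,0,15,0,0,0,-1],[0,0,10,0,0,0,-1],[0,0,7,0,0,0,-1],[0,0,3,0,0,0,-1],[0,0,0,0,0,0,-1],[0,0,0,0,0,0,-1]]]'
python3 - <<'E'
from h import *
togo([.5283,-.1319,.096],.199+np.pi/2)
cv2.imwrite("pics/w2.png",env.grab_frame("wrist")[:,:,::-1])
E
```

```text
time: 4.3
position: [0.5289, -0.1317, 0.0979]
tcp_rot: [1.989, 2.431, 0.0]
contact_force: [0.2, 0.2, -0.7]
finger_gap: 0.996
t 4.3 pos [ 0.5289 -0.1317  0.0979] yaw 1.7698 j [-0.39  0.19  1.71  0.    1.24 -0.58] F [ 0.2  0.2 -0.7] M [-0.02  0.02 -0.01] gap 0.996
turn rotvec tool [ 0.0007  0.0004 -0.    ] shift mm in current tool axes [-0.  -0.6  1.9] in target axes [-0.  -0.6  1.9]
```

View pics/w2.png

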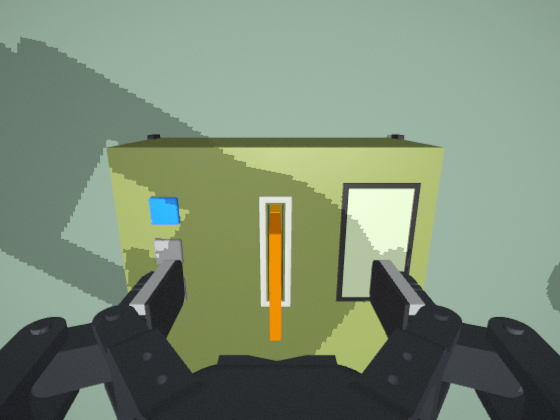

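The plate lies midway between the open fingers, at columns 270–281. I'll close on it.

```bash
python3 -m creep '[[[0,-0.5,1,0,0,0,1],[0,0,0,0,0,0,1],[0,0,0,0,0,0,1],[0,0,0,0,0,0,1],[0,0,0,0,0,0,1],[0,0,0,0,0,0,1],[0,0,0,0,0,0,1],[0,0,0,0,0,0,1],[0,0,0,0,0,0,1],[0,0,0,0,0,0,1],[0,0,0,0,0,0,1],[0,0,0,0,0,0,1]]]'
python3 - <<'E'
from h import *
togo([.5283,-.1319,.096],.199+np.pi/2)
E
```

```text
time: 5.55
position: [0.5282, -0.1317, 0.0964]
tcp_rot: [1.99, 2.431, 0.0]
contact_force: [-0.1, 0.2, 4.9]
finger_gap: 0.047
t 5.55 pos [ 0.5282 -0.1317  0.0964] yaw 1.7698 j [-0.39  0.19  1.71  0.    1.24 -0.59] F [-0.1  0.2  4.9] M [-0.01  0.04 -0.03] gap 0.047
turn rotvec tool [ 0.0002  0.     -0.    ] shift mm in current tool axes [-0.2  0.   0.4] in target axes [-0.2  0.   0.4]
```

```bash
python3 -m creep '[[[0,0,-2,0,0,0,1],[0,0,-5,0,0,0,1],[0,0,-8,0,0,0,1],[0,0,-10,0,0,0,1],[0,0,-10,0,0,0,1],[0,0,-12,0,0,0,1],[0,0,-15,0,0,0,1],[0,0,-15,0,0,0,1],[0,0,-15,0,0,0,1],[0,0,-10,0,0,0,1],[0,0,0,0,0,0,1],[0,0,0,0,0,0,1]]]'
python3 - <<'E'
from h import *
p=w([.5654,.1236,.4005],[(0,0,50)])
togo([.5650,.1232,.20],.4005+np.pi/2)
for n in("wrist","side"): cv2.imwrite(f"pics/{n}3.png",env.grab_frame(n)[:,:,::-1])
E
```

```text
time: 6.75
position: [0.5281, -0.1316, 0.1981]
tcp_rot: [-1.99, -2.431, -0.0]
contact_force: [0.0, 0.6, -0.2]
finger_gap: 0.043
t 6.75 pos [ 0.5281 -0.1316  0.1981] yaw 1.7698 j [-0.39  0.11  1.59  0.    1.44 -0.58] F [ 0.   0.6 -0.2] M [ 0.01 -0.02 -0.01] gap 0.043
turn rotvec tool [-1.000e-04 -2.000e-04 -2.015e-01] shift mm in current tool axes [242.5  86.6  -1.9] in target axes [220.3 133.4  -1.9]
```

View pics/wrist3.png

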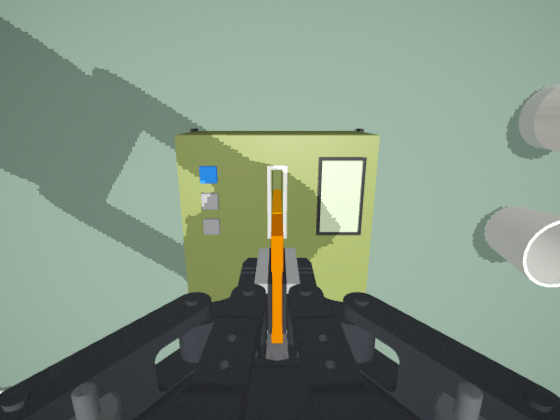

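View pics/side3.png

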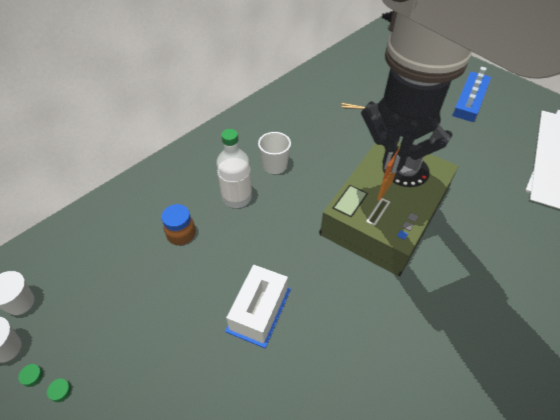

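```bash
python3 -m creep '[[[0,0,0,0,0,-0.1,1],[0,0,0,0,0,-0.1015,1],[10,8,0,0,0,0,1],[16,13,0,0,0,0,1],[16,13,0,0,0,0,1],[16,13,0,0,0,0,1],[16,13,0,0,0,0,1],[16,13,0,0,0,0,1],[16,13,0,0,0,0,1],[16,13,0,0,0,0,1],[16,13,0,0,0,0,1],[16,13,0,0,0,0,1],[6,8,0,0,0,0,1],[0,0,0,0,0,0,1],[0,0,0,0,0,0,1],[0,0,0,0,0,0,1]]]'
python3 - <<'E'
from h import *
togo([.5650,.1232,.20],.4005+np.pi/2)
cv2.imwrite("pics/w4.png",env.grab_frame("wrist")[:,:,::-1])
E
```

```text
time: 8.45
position: [0.5881, 0.0668, 0.1982]
tcp_rot: [-1.737, -2.618, 0.0]
contact_force: [0.5, 0.2, -0.9]
finger_gap: 0.046
t 8.45 pos [0.5881 0.0668 0.1982] yaw 1.9701 j [-0.02  0.21  1.48 -0.    1.46 -0.42] F [ 0.5  0.2 -0.9] M [-0.02  0.01  0.07] gap 0.046
turn rotvec tool [-0.0003 -0.     -0.0012] shift mm in current tool axes [60.9  0.7 -1.8] in target axes [60.9  0.8 -1.8]
```

View pics/w4.png

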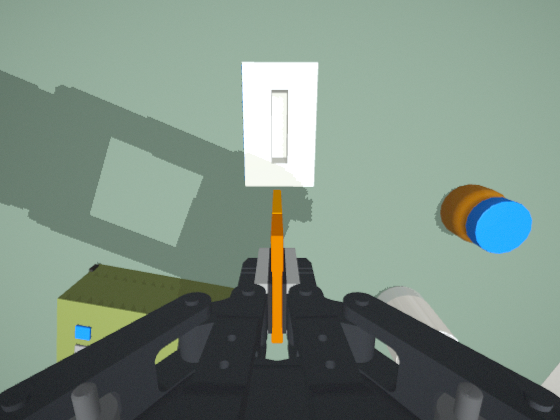

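Run:
```python
import cv2
a=cv2.imread("pics/w4.png")
cv2.imwrite("pics/w4z.png",cv2.resize(a[55:195,230:330],None,fx=4,fy=4,interpolation=cv2.INTER_CUBIC))
cv2.imwrite("pics/w4y.png",cv2.resize(a[180:350,240:315],None,fx=3.5,fy=3.5,interpolation=cv2.INTER_CUBIC))
```

```text
(no output)
```

View pics/w4z.png

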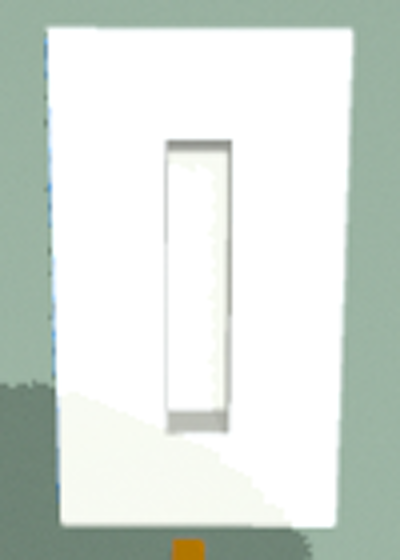

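View pics/w4y.png

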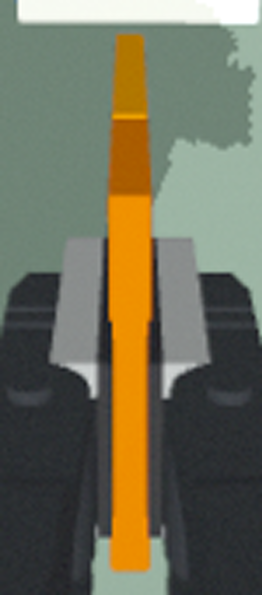

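Run:
```python
from h import *
s=env.get_state()
A=lambda l,x,y,k:np.array(l)/k+[x,y]
h=50
st=[(-30,-50,h),(30,-50,h),(30,50,h),(-30,50,h),(-7,-30,h),(7,-30,h),(7,30,h),(-7,30,h)]
px=A([(61,525),(336,525),(352,30),(47,28),(167,432),(228,432),(232,140),(166,140)],230,55,4)
for idx in (range(8),range(4),range(4,8)):
    i=list(idx);o=[("wrist",np.array(st)[i],px[i],s)]
    p,r=fit(o,[.565,.123,.4]);print("stand",p.round(4),r.round(1).tolist())
    if len(i)==8:P=p
# plate in tool frame
T=np.linalg.inv(env.calibration("wrist")["T_tool_cam"]);M=env.calibration("wrist")["mtx"]
Lp=np.array([(25,-2.5,0),(25,2.5,0),(-25,-2.5,0),(-25,2.5,0),(25,-2.5,80),(25,2.5,80)])/1000
q=A([(109,195),(152,195),(112,571),(149,571),(118,36),(143,36)],240,180,3.5)
def f(v):
    X=R.from_rotvec(v[3:]).apply(Lp)+v[:3]
    c=(X@T[:3,:3].T+T[:3,3])@M.T
    return (c[:,:2]/c[:,2:]-q).ravel()
r=least_squares(f,[0,0,-.01,0,0,0]);print("plate in tool",r.x.round(4),r.fun.round(1))
togo([P[0],P[1],.20],P[2]+np.pi/2)
```

```text
stand [0.5671 0.1235 0.3983] [[0.2, -0.2], [-0.5, -0.2], [-0.3, 0.1], [0.3, 0.5], [-0.3, 0.4], [0.6, 0.4], [0.4, -0.5], [-0.3, -0.6]]
stand [0.5672 0.1236 0.3987] [[0.3, -0.3], [-0.4, -0.3], [-0.2, 0.0], [0.3, 0.4]]
stand [0.5671 0.1234 0.3967] [[-0.5, 0.5], [0.5, 0.5], [0.4, -0.4], [-0.4, -0.4]]
plate in tool [ 0.0001  0.0003 -0.0084 -0.003  -0.0065 -0.0005] [-0.2  0.   0.2  0.  -0.4 -0.   0.4 -0.  -0.4  0.   0.4  0. ]
t 8.5 pos [0.5881 0.0668 0.1984] yaw 1.9701 j [-0.02  0.21  1.48 -0.    1.46 -0.42] F [-0.7  0.4 -0. ] M [0.02 0.02 0.01] gap 0.046
turn rotvec tool [-0.     0.     0.001] shift mm in current tool axes [60.4  2.7 -1.6] in target axes [60.4  2.6 -1.6]
```

```bash
python3 -m creep '[[[10,0.5,0,0,0,0,1],[20,1,0,0,0,0,1],[20,1,0,0,0,0,1],[10.3,0,0,0,0,0,1],[0,0,10,0,0,0,1],[0,0,20,0,0,0,1],[0,0,15,0,0,0,1],[0,0,10,0,0,0,1],[0,0,6,0,0,0,1],[0,0,6,0,0,0,1],[0,0,0,0,0,0,1],[0,0,0,0,0,0,1]]]'
python3 - <<'E'
from h import *
togo([.5671,.1235,.082],.3983+np.pi/2)
for n in("wrist","side","scene"): cv2.imwrite(f"pics/{n}5.png",env.grab_frame(n)[:,:,::-1])
a=cv2.imread("pics/side5.png")[200:380,190:350];b=cv2.imread("pics/scene5.png")[60:240,240:400]
cv2.imwrite("pics/c5.png",cv2.resize(np.hstack([a,b]),None,fx=2.4,fy=2.4,interpolation=cv2.INTER_CUBIC))
E
```

```text
time: 9.7
position: [0.5673, 0.124, 0.1317]
tcp_rot: [1.735, 2.619, 0.001]
contact_force: [0.1, -0.1, -0.2]
finger_gap: 0.048
t 9.7 pos [0.5673 0.124  0.1317] yaw 1.9713 j [ 0.08  0.23  1.59  0.    1.32 -0.32] F [ 0.1 -0.1 -0.2] M [ 0.03  0.04 -0.03] gap 0.048
turn rotvec tool [0.0006 0.0001 0.0022] shift mm in current tool axes [-0.4 -0.4 49.7] in target axes [-0.4 -0.3 49.7]
```

View pics/c5.png

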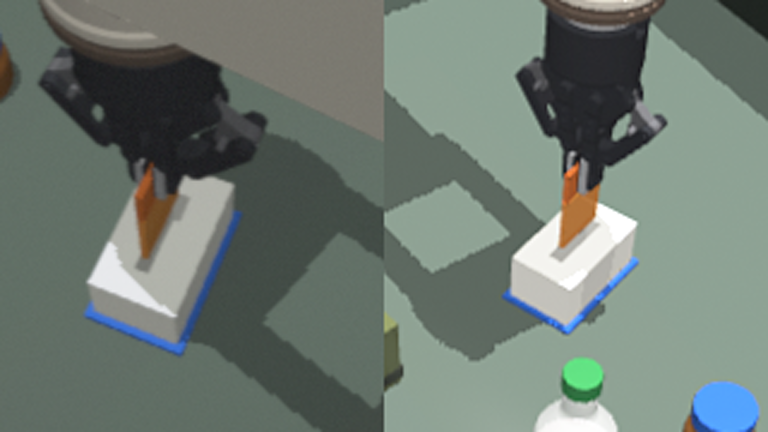

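View pics/wrist5.png

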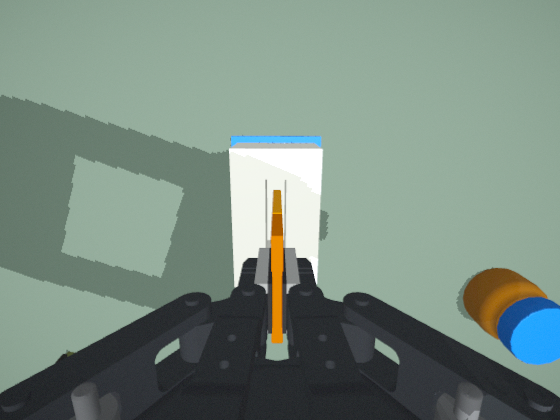

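The plate is over the slot: the slot spans columns 266–286 and the plate sits at 277. Next I'll lower it.

```bash
python3 -m creep '[[[-0.4,-0.3,6,0,0,0.002,1],[0,0,8,0,0,0,1],[0,0,8,0,0,0,1],[0,0,8,0,0,0,1],[0,0,8,0,0,0,1],[0,0,5,0,0,0,1],[0,0,4,0,0,0,1],[0,0,1.5,0,0,0,1],[0,0,0,0,0,0,1],[0,0,0,0,0,0,1]]]'
python3 - <<'E'
from h import *
togo([.5671,.1235,.0805],.3983+np.pi/2)
E
```

```text
time: 10.85
position: [0.5671, 0.1236, 0.0831]
tcp_rot: [1.738, 2.617, 0.001]
contact_force: [-0.8, 0.1, -0.2]
finger_gap: 0.046
t 10.85 pos [0.5671 0.1236 0.0831] yaw 1.9693 j [ 0.08  0.27  1.64  0.    1.23 -0.32] F [-0.8  0.1 -0.2] M [0.01 0.01 0.02] gap 0.046
turn rotvec tool [0.0004 0.     0.0002] shift mm in current tool axes [-0.1 -0.   2.6] in target axes [-0.1  0.   2.6]
```

```bash
python3 -m creep '[[[0,0,1,0,0,0,1],[0,0,1,0,0,0,1],[0,0,0.7,0,0,0,1],[0,0,0,0,0,0,1]]]'
```

```text
time: 11.25
position: [0.5669, 0.1235, 0.0801]
tcp_rot: [-1.738, -2.617, 0.0]
contact_force: [0.5, -0.0, -0.3]
finger_gap: 0.047
```

```bash
python3 -m creep '[[[0,0,0.5,0,0,0,0.8],[0,0,0,0,0,0,0.6],[0,0,0,0,0,0,0.3],[0,0,0,0,0,0,0],[0,0,0,0,0,0,-0.5],[0,0,0,0,0,0,-1],[0,0,0,0,0,0,-1],[0,0,0,0,0,0,-1],[0,0,0,0,0,0,-1],[0,0,0,0,0,0,-1]]]'
python3 - <<'E'
from h import *
togo([.5671,.1235,.0805],.3983+np.pi/2)
cv2.imwrite("pics/w6.png",env.grab_frame("wrist")[:,:,::-1])
E
```

```text
time: 12.25
position: [0.5669, 0.1235, 0.0796]
tcp_rot: [-1.738, -2.617, -0.0]
contact_force: [0.3, -0.4, 0.3]
finger_gap: 1.002
t 12.25 pos [0.5669 0.1235 0.0796] yaw 1.9693 j [ 0.08  0.28  1.64  0.    1.22 -0.32] F [ 0.3 -0.4  0.3] M [-0.02 -0.02 -0.01] gap 1.002
turn rotvec tool [ 0.     -0.0001  0.0002] shift mm in current tool axes [-0.1  0.2 -0.9] in target axes [-0.1  0.2 -0.9]
```

View pics/w6.png

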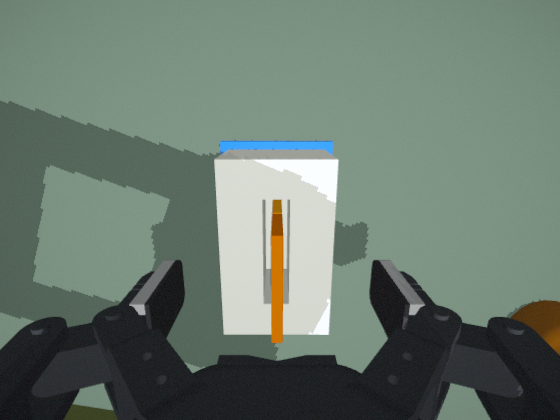

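The plate stands free in the slot, upright, with its top edge at columns 272–283. I'll retract and check it.

```bash
python3 -m creep '[[[0,0,-3,0,0,0,-1],[0,0,-10,0,0,0,-1],[0,0,-20,0,0,0,-1],[0,0,-20,0,0,0,-1],[0,0,-20,0,0,0,-1],[0,0,-20,0,0,0,-1],[0,0,-20,0,0,0,-1],[0,0,-15,0,0,0,-1],[0,0,-7,0,0,0,-1],[0,0,0,0,0,0,-1],[0,0,0,0,0,-0.15,-1],[0,0,0,0,0,-0.15,-1],[0,0,0,0,0,-0.15,-1],[0,0,0,0,0,-0.15,-1],[0,0,0,0,0,-0.15,-1],[0,0,0,0,0,-0.15,-1],[0,0,0,0,0,-0.15,-1],[0,0,0,0,0,-0.15,-1],[0,0,0,0,0,-0.15,-1],[0,0,0,0,0,-0.024,-1]]]'
python3 - <<'E'
from h import *
togo([.5527,-.2495,.21],.2012+np.pi)
E
```

```text
time: 14.3
position: [0.5666, 0.1235, 0.2136]
tcp_rot: [0.322, -3.124, -0.0]
contact_force: [0.7, 1.4, 0.0]
finger_gap: 1.0
t 14.3 pos [0.5666 0.1235 0.2136] yaw -2.9363 j [ 0.08  0.18  1.48  0.    1.49 -1.69] F [0.7 1.4 0. ] M [-0.01  0.01  0.02] gap 1.0
turn rotvec tool [ 0.0003 -0.0015  0.0041] shift mm in current tool axes [  89.7 -362.3    3.6] in target axes [  88.2 -362.7    3.6]
```

```bash
python3 -m creep '[[[3,-12,0,0,0,0,-1],[6,-24,0,0,0,0,-1],[6,-24,0,0,0,0,-1],[6,-24,0,0,0,0,-1],[6,-24,0,0,0,0,-1],[6,-24,0,0,0,0,-1],[6,-24,0,0,0,0,-1],[6,-24,0,0,0,0,-1],[6,-24,0,0,0,0,-1],[6,-24,0,0,0,0,-1],[6,-24,0,0,0,0,-1],[6,-24,0,0,0,0,-1],[6,-24,0,0,0,0,-1],[6,-24,0,0,0,0,-1],[6,-24,0,0,0,0,-1],[3,-14,0,0,0,0,-1],[0,0,0,0,0,0,-1],[0,0,0,0,0,0,-1]]]'
python3 - <<'E'
from h import *
togo([.5527,-.2495,.21],.2012+np.pi)
for n in("wrist","side","scene"): cv2.imwrite(f"pics/{n}7.png",env.grab_frame(n)[:,:,::-1])
a=cv2.imread("pics/side7.png")[230:370,200:330];b=cv2.imread("pics/scene7.png")[110:220,260:390];c=cv2.imread("pics/wrist7.png")
cv2.imwrite("pics/c7.png",cv2.resize(np.vstack([a,b]),None,fx=2.4,fy=2.4,interpolation=cv2.INTER_CUBIC))
cv2.imwrite("pics/w7z.png",cv2.resize(c[100:320,190:370],None,fx=2.7,fy=2.7,interpolation=cv2.INTER_CUBIC))
E
```

```text
time: 16.1
position: [0.5511, -0.249, 0.2143]
tcp_rot: [0.313, -3.126, -0.001]
contact_force: [-0.4, -0.2, 0.8]
finger_gap: 1.0
t 16.1 pos [ 0.5511 -0.249   0.2143] yaw -2.9417 j [-0.55  0.23  1.42  0.    1.5  -2.32] F [-0.4 -0.2  0.8] M [-0.01  0.03 -0.  ] gap 1.0
turn rotvec tool [ 0.0006 -0.0003 -0.0013] shift mm in current tool axes [-1.5 -0.8  4.3] in target axes [-1.5 -0.8  4.3]
```

View pics/c7.png

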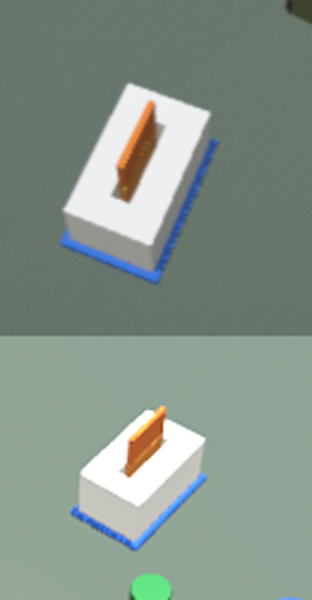

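View pics/w7z.png

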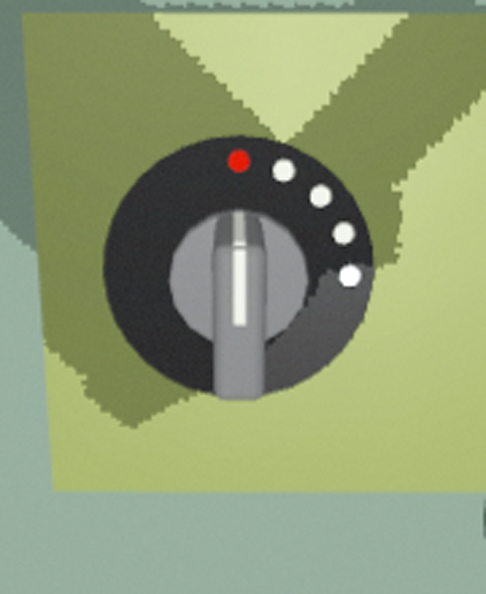

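View pics/wrist7.png

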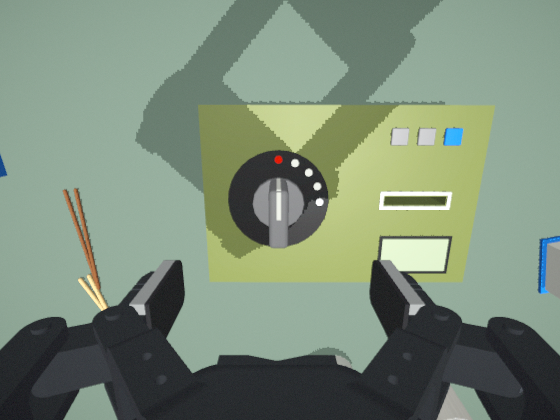

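Run:
```python
from h import *
s=env.get_state()
A=lambda l,x,y,k:np.array(l)/k+[x,y]
o=[("wrist",[(-22,-7,126),(-22,7,126),(22,7,126),(22,-7,126)],A([(217,247),(264,247),(265,398),(214,398)],190,100,2.7),s)]
p,r=fit(o,[.55,-.25,.2]);print("bar",p.round(4),r.round(1).tolist())
o=[("wrist",[(0,0,82)],A([(239,279)],190,100,2.7),s)]
p2,r=fit(o,[.55,-.25,.2]);print("disc",p2.round(4))
o=[("wrist",[(-80,-120,70),(80,-120,70)],A([(22,12),(53,491)],190,100,2.7),s),("wrist",[(-80,120,70),(80,120,70),(-4,38,70)],[(494,105),(464,283),(380,191)],s)]
p,r=fit(o,[.54,-.19,.2]);print("phot",p.round(4),r.round(1).tolist(),w(p,[(0,-55,110)]))
togo([.5527,-.2495,.110],.2012+np.pi)
```

```text
bar [ 0.5522 -0.2472  0.1979] [[-1.4, -1.2], [1.4, -1.1], [0.1, 1.6], [-0.1, 1.6]]
disc [ 0.5519 -0.2472  0.2   ]
phot [ 0.5414 -0.1936  0.2019] [[-0.3, 0.3], [0.1, -0.6], [0.1, -0.2], [-2.5, -1.8], [4.0, 4.8]] [[ 0.55247    -0.24746192  0.11      ]]
t 16.25 pos [ 0.5514 -0.2483  0.2147] yaw -2.9396 j [-0.55  0.23  1.42  0.    1.5  -2.32] F [ 0.4  0.9 -0.6] M [0.   0.01 0.03] gap 1.001
turn rotvec tool [0.0002 0.0001 0.0008] shift mm in current tool axes [ -1.   -1.4 104.7] in target axes [ -1.1  -1.4 104.7]
```

```bash
python3 -m creep '[[[-1,0.3,10,0,0,0.001,-1],[0,0,20,0,0,0,-1],[0,0,20,0,0,0,-1],[0,0,20,0,0,0,-1],[0,0,15,0,0,0,-1],[0,0,10,0,0,0,-1],[0,0,6,0,0,0,-1],[0,0,3.5,0,0,0,-1],[0,0,0,0,0,0,-1],[0,0,0,0,0,0,-1]]]'
python3 - <<'E'
from h import *
togo([.5523,-.2478,.110],.2005+np.pi)
cv2.imwrite("pics/w8.png",env.grab_frame("wrist")[:,:,::-1])
E
```

```text
time: 17.25
position: [0.5524, -0.2488, 0.1107]
tcp_rot: [-0.315, 3.125, -0.001]
contact_force: [-0.5, -0.1, -0.1]
finger_gap: 0.996
t 17.25 pos [ 0.5524 -0.2488  0.1107] yaw -2.9409 j [-0.55  0.3   1.55  0.    1.3  -2.32] F [-0.5 -0.1 -0.1] M [-0.07 -0.02 -0.  ] gap 0.996
turn rotvec tool [-0.0005  0.0007  0.0002] shift mm in current tool axes [-0.1  1.   0.7] in target axes [-0.1  1.   0.7]
```

View pics/w8.png

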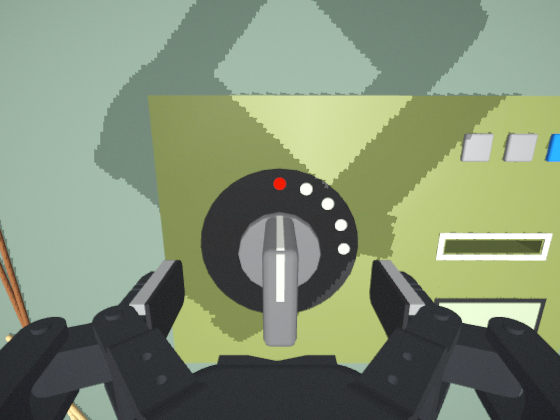

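The bar is centred between the fingers (columns 264–298 against a finger midpoint of about 278) and still at home. I'll close on it.

```bash
python3 -m creep '[[[0,0.8,0.5,0,0,0,-1],[0,0,0,0,0,0,1],[0,0,0,0,0,0,1],[0,0,0,0,0,0,1],[0,0,0,0,0,0,1],[0,0,0,0,0,0,1],[0,0,0,0,0,0,1],[0,0,0,0,0,0,1],[0,0,0,0,0,0,1],[0,0,0,0,0,0,1],[0,0,0,0,0,0,1]]]'
python3 - <<'E'
from h import *
togo([.5523,-.2478,.110],.2005+np.pi)
E
```

```text
time: 18.4
position: [0.552, -0.2477, 0.1097]
tcp_rot: [0.315, -3.126, -0.0]
contact_force: [-2.2, 3.8, 4.5]
finger_gap: 0.155
t 18.4 pos [ 0.552  -0.2477  0.1097] yaw -2.9408 j [-0.55  0.3   1.55  0.    1.29 -2.32] F [-2.2  3.8  4.5] M [ 0.68  0.37 -0.07] gap 0.155
turn rotvec tool [0.0003 0.     0.0003] shift mm in current tool axes [-0.3 -0.1 -0.3] in target axes [-0.3 -0.1 -0.3]
```

```bash
python3 -m creep '[[[0,0,0,0,0,0.04,1],[0,0,0,0,0,0.06,1],[0,0,0,0,0,0.06,1],[0,0,0,0,0,0.06,1],[0,0,0,0,0,0.06,1],[0,0,0,0,0,0.06,1],[0,0,0,0,0,0.06,1],[0,0,0,0,0,0.06,1],[0,0,0,0,0,0.06,1],[0,0,0,0,0,0.06,1],[0,0,0,0,0,0.06,1],[0,0,0,0,0,0.06,1],[0,0,0,0,0,0.06,1],[0,0,0,0,0,0.04,1],[0,0,0,0,0,0,1],[0,0,0,0,0,0,1]]]'
python3 - <<'E'
from h import *
togo([.5523,-.2478,.110],.2005+np.pi-1.2)
cv2.imwrite("pics/w9.png",env.grab_frame("wrist")[:,:,::-1])
E
```

```text
time: 20.0
position: [0.5519, -0.2481, 0.1097]
tcp_rot: [-0.926, -3.002, 0.001]
contact_force: [-4.3, -0.1, 5.8]
finger_gap: 0.154
t 20.0 pos [ 0.5519 -0.2481  0.1097] yaw 2.5435 j [-0.55  0.3   1.55 -0.    1.29 -1.52] F [-4.3 -0.1  5.8] M [0.08 0.61 0.08] gap 0.154
turn rotvec tool [-4.000e-04  1.000e-04  4.014e-01] shift mm in current tool axes [-0.1  0.5 -0.3] in target axes [ 0.1  0.5 -0.3]
```

View pics/w9.png

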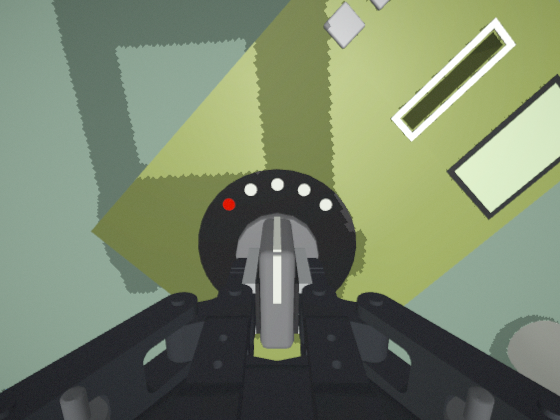

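The knob follows the gripper: the pointer at (277,215) lines up with the second white dot at (277,184). There's 0.4 rad left to turn.

```bash
python3 -m creep '[[[0,0,0,0,0,0.04,1],[0,0,0,0,0,0.06,1],[0,0,0,0,0,0.06,1],[0,0,0,0,0,0.06,1],[0,0,0,0,0,0.06,1],[0,0,0,0,0,0.06,1],[0,0,0,0,0,0.04,1],[0,0,0,0,0,0.02,1],[0,0,0,0,0,0,1],[0,0,0,0,0,0,1],[0,0,0,0,0,0,1],[0,0,0,0,0,0,1]]]'
python3 - <<'E'
from h import *
togo([.5523,-.2478,.110],.2005+np.pi-1.2)
for n in("wrist","side","scene"): cv2.imwrite(f"pics/{n}10.png",env.grab_frame(n)[:,:,::-1])
E
```

```text
time: 21.25
position: [0.5518, -0.2482, 0.1097]
tcp_rot: [-1.503, -2.758, 0.001]
contact_force: [-5.5, -0.7, 6.1]
finger_gap: 0.156
t 21.25 pos [ 0.5518 -0.2482  0.1097] yaw 2.1436 j [-0.55  0.3   1.55 -0.    1.29 -1.12] F [-5.5 -0.7  6.1] M [-0.05  0.81  0.01] gap 0.156
turn rotvec tool [-0.0006  0.0002  0.0015] shift mm in current tool axes [ 0.1  0.7 -0.3] in target axes [ 0.1  0.7 -0.3]
```

View pics/wrist10.png

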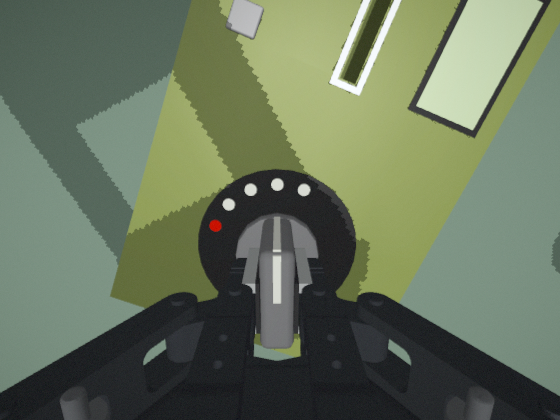

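View pics/side10.png

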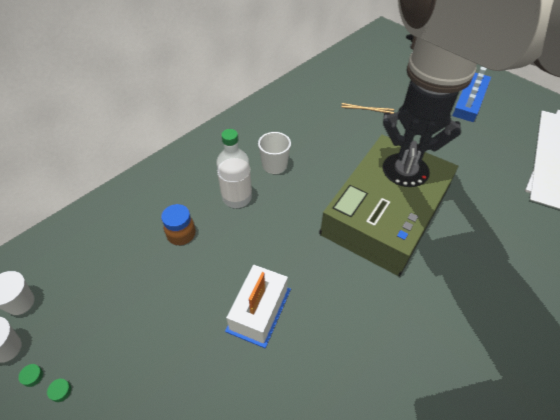

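View pics/scene10.png

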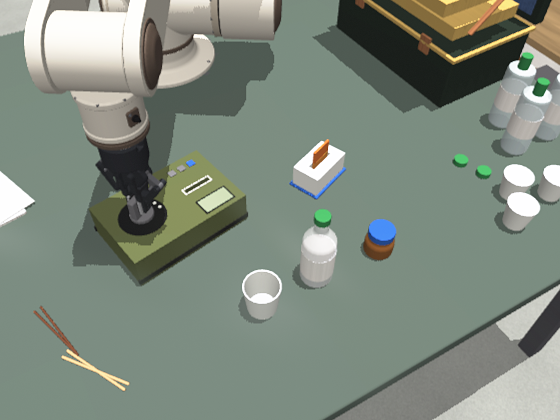

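The pointer is now on the third white dot at (277,184), with the fourth at (304,190). The plate stands in the stand at side (258,292), and the bottle, cup and jar haven't moved. I'll hold briefly to check for slip, then hand in.

```bash
python3 -m creep '[[[0,0,0,0,0,0,1],[0,0,0,0,0,0,1],[0,0,0,0,0,0,1],[0,0,0,0,0,0,1],[0,0,0,0,0,0,1],[0,0,0,0,0,0,1],[0,0,0,0,0,0,1],[0,0,0,0,0,0,1],[0,0,0,0,0,0,1],[0,0,0,0,0,0,1]]]'
python3 - <<'E'
from h import *
a=cv2.imread("pics/wrist10.png")[:,:,::-1].astype(int);b=env.grab_frame("wrist").astype(int)
print(np.abs(a-b).mean(), np.abs(a-b)[170:350,190:370].mean(),(np.abs(a-b)[170:350,190:370].max(2)>60).sum())
togo([.5523,-.2478,.110],.2005+np.pi-1.2)
print(env.finish_job())
E
```

```text
time: 22.4
position: [0.5518, -0.2482, 0.1097]
tcp_rot: [-1.503, -2.758, 0.001]
contact_force: [-5.7, -1.0, 5.3]
finger_gap: 0.157
1.596547619047619 2.0509362139917697 0
t 22.45 pos [ 0.5518 -0.2482  0.1097] yaw 2.1436 j [-0.55  0.3   1.55 -0.    1.29 -1.12] F [-5.6 -0.2  5.6] M [-0.08  0.87  0.03] gap 0.157
turn rotvec tool [-0.0006  0.0001  0.0015] shift mm in current tool axes [ 0.1  0.7 -0.3] in target axes [ 0.1  0.7 -0.3]
the job is handed in; nothing more can be done
None
```

I slid the plate up out of the photometer by its orange edge, stood it upright in the stand's slot and let go. Then I gripped the knob, turned it 1.2 rad clockwise and handed the job in at 22.45 s, still gripping it.

**Knob:** in the last wrist picture, the pointer lines up with the third white dot. A further 1 s hold showed no slip or visible change, and the wrist force was about 8 N.

**Plate:** it stood free and upright after release, and the side and scene pictures still show it in the stand.

**Bottle, cup and jar:** they look the same as at the start in those pictures.

**Disagreements:**
- The fixed cameras and the wrist camera differed by 2–3 mm on the photometer and stand; I used the wrist values.
- Two wrist fits put the knob's axis about 2 mm apart, so I used a value in between. That likely explains the few newtons of side force while gripping the knob.
- One photometer fit included a badly guessed slot point, with errors up to 5 px.

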